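Put the dresser-top things back in their own dishes

TASK

The ring cone, the roll-on bottle and the clothes peg have been put back in each other's places. Swap them round so that the cone stands upright in the middle of the round dish, the bottle lies lengthwise in the middle of the oblong tray and the peg lies flat, as it does now, in the middle of the square tray; the cork coaster is free for parking something on the way. Set things down without dropping them or tipping the cone over, and leave the cream jar and the shoehorn where they are.

Things in the scene. Friction and masses are not known exactly. Their poses are not given: they have to be found in the camera images.
- ring_cone: Loose white glazed ceramic ring cone, about 130 g, standing. Round foot 54 mm across and 7 mm high, then a slender cone, 30 mm across at 10 mm height narrowing evenly to 13 mm at 68 mm; rounded tip at 72 mm. Origin: centre of the underside; z up its axis.
- rollon: Loose glass roll-on deodorant bottle lying on its side, about 80 g: round, 28 mm in diameter, 84 mm long overall, green-tinted glass with a white plastic cap. Origin: on its axis at mid-length (14 mm above what it lies on); x along its axis towards the cap, so y and z turn as it rolls. It rolls easily on a flat surface.
- clothes_peg: Loose yellow plastic clothes peg with steel spring clip, 15 g, closed and lying on its side: 75 mm long, 16 mm wide over the two legs (20 mm over the flared ends near x = -24 mm, which are look only), 13 mm high. Origin: centre of the underside; x along its length, y across the legs, z up.
- round_dish: Round blue-glazed ceramic dish, home of the ring cone; fixed. 120 mm across, floor 4 mm above its underside, rim 10 mm high (6 mm above the floor), inside about 106 mm across at the floor. Origin: centre of the underside.
- oblong_tray: Oblong wooden tray, home of the roll-on bottle; fixed. 138 mm (x) by 84 mm (y) outside, walls 4 mm thick, floor 4 mm above its underside, rim 10 mm high (6 mm above the floor). Origin: centre of the underside; x along its length.
- square_tray: Square grey plastic tray, home of the clothes peg; fixed. 112 mm by 112 mm outside, walls 4 mm thick, floor 4 mm above its underside, rim 10 mm high (6 mm above the floor). Origin: centre of the underside; x and y along its sides.
- coaster: Flat hexagonal cork coaster without a rim, empty at the start; fixed. 104 mm across the flats, 4 mm thick. Origin: centre of the underside.
- cream_jar: Bystander: loose small round amber glass cream jar with white lid, 54 mm across, 40 mm high, standing. Origin: centre of the underside.
- shoehorn: Bystander: loose flat bamboo shoehorn, 310 mm long (x), at most 42 mm wide, 6 mm thick. Origin: centre of the underside.
- organiser: Bystander: fixed two-tier grey plastic organiser, 240 mm (x) by 170 mm (y), 140 mm high, at the left of the work. Origin: centre of the underside.
Mind the look-alikes: they are no part of the job. What is shaped like the square_tray but pink or purple is not meant. Of the things that look like the clothes_peg, the smaller one is meant.

How it is judged:
By the outcome, as a careful person would: the job done as asked, in the order asked, and still so for the second after the job is handed in, with the robot touching nothing.
It also fails if it takes over 112 s, if anything falls off the work surface, if the arm or the gripper's body presses on something with over 40 N, if the wrist force passes 120 N, or if a joint passes its speed limit or range.

ROBOT

A 6-joint arm with a two-finger parallel gripper is mounted at the origin on the work surface. World frame = base frame: x ahead of the robot, y to its left, z up, the work surface at z = 0. Lengths are in m, angles in rad, forces in N, time in s.
With the tool pointing down it reaches from about 0.3 to 0.775 m from the base axis. Payload 14.6 kg.
Tool frame: the origin (TCP) lies at the very end of the fingers, on their centre line; the grasp point (between the pads) lies env.grip_depth behind it (env.grip_depth is the distance from the TCP to the grasp point, in m); z points along the fingers, y is the line along which they close (so a half turn about z gives the same grasp; the last joint's range is limited). The gripper opens to 94 mm and grips with 3 to 60 N. Pads are 16 mm wide; open, the fingers measure 119 mm over their backs; the gripper's body (75 mm by 177 mm) begins 78 mm behind the grasp point.
Start: joints at [1.05, 0.3, 1.521, -0, 1.321, -0.067], TCP at [0.241, 0.494, 0.205] pointing down, gripper open.
Joint ranges: [-3.03, 3.03], [-0.79, 2.21], [0.23, 2.52], [-1.04, 4.18], [0, 3.07], [-2.55, 2.55]. Speed limits (rad/s): [2.22, 2.22, 2.57, 3.14, 3.14, 3.14].

INTERFACE

Orientations are given as a rotation vector (axis times angle).
In Python, from workcell import env, cams gives the robot as it stands.
- The arm moves only by the tool step_arm, never from a script. Its arguments are lists of equal length, an entry for each row: "translation": the shift along the tool's x, y, z in m, a list of three; "twist": the turn about the tool's z in rad. A call has exactly 10 rows; each row is the pose to reach, as a shift and turn from the pose commanded when the call began, along the tool's axes at that moment; what a row does not reach only later rows make up. A row lasts 1/12 s, in which the tool goes at most 41.7 mm and 7.16 degrees, less where a joint would pass 70% of its speed; a pose out of reach is approached as far as the arm can. A call with a gripper value outside its range is refused whole. "grip" is the closure, from 0 (fully open) to 1 (shut), set as the call begins (left out, the last holds). The fingers move at their own pace and stop on an object; "squeeze" is the grip in N (left out, the last holds). Time passes only in rows, so rows that repeat a pose let the fingers close, or fill a call up. It gives the time, the measured TCP pose, the force, the opening and the grip force at its end, in the units of the state.
- env.get_obs(): the state, without advancing time (a new reading comes with each control period).
- cams.camera(name): name is "scene" or "side" or "wrist"; returns a dict with "pixels" (384x512x3 uint8, red, green, blue), "depth" (384x512 float32, m along the optical axis (not along the pixel's ray), 0 where there is no reading), "fx", "fy", "cx", "cy" (pixels), "pose" (4x4, takes a point from camera to world coordinates); the wrist camera has in their place "hand_eye" (4x4, takes a point from camera to tool coordinates, whose origin is the TCP and whose axes are the flange's). Camera axes: x right, y down, z forward; pixel columns grow to the right and rows downward; lengths in m; the calibration is good to about 2 mm. The wrist camera is an equidistant fisheye: a pixel r from the principal point sees the ray r / f radians off the axis. A picture is of the moment at which its call begins: read the wrist's pose just before it.
- env.job_done(): hands the job in; it is judged then, once.
The state is a dict: "t": time; "joint_pos": joint angles; "qd": joint speeds; "joint_efforts": joint torques, N m; "tcp_pos": TCP position; "ee_rot": TCP orientation; "force": force on the tool from outside, world axes, zero at the start; "wrist_torque": the same for the moment, N m; "gripper_width": opening from 0.0 (shut) to 1.0 (fully open); "finger_force": force on a finger pad.
Only numpy, scipy, OpenCV 4.12 (cv2) and the standard library are available. Lean on these libraries where they do the work, as an engineer would, in place of code of your own. Each camera call takes 0.05 s, during which the arm holds its last target. There are 200 camera calls.

## Working session

There is one attempt and no reset: what is moved stays moved. The work goes in short steps, Python scripts to look and compute and a tool call to move; the robot and the scene stay as the last step left them, time stands still between calls to the robot, and variables do not carry over. Pictures are saved under pics/ and viewed, at most 14 in all, crops included, and the job is handed in when it is done.

Besides the shell and the picture viewer there is one more tool, called as name(argument=value, ...), one argument or row to a line, values as JSON. step_arm: Moves the arm, as the interface text tells. Its arguments: {"type":"object","properties":{"translation":{"type":"array"},"twist":{"type":"array"},"grip":{"type":"number"},"squeeze":{"type":"number"}},"required":["translation","twist"]}

```bash
ls; mkdir -p pics; python3 - <<'E'
from workcell import env,cams
import cv2,numpy as np,pickle
print(env.get_obs(), env.grip_depth)
for n in("scene","side"):
    c=cams.camera(n); pickle.dump(c,open(f"pics/{n}0.pkl","wb"))
    cv2.imwrite(f"pics/{n}0.png",cv2.resize(c["pixels"][:,:,::-1],(800,600)))
    print(n,c["fx"],c["cx"],c["cy"],np.round(c["pose"],3).tolist())
E
```

```text
pics
{'t': 0.0, 'joint_pos': array([ 1.05039372e+00,  3.00477715e-01,  1.52157681e+00, -3.35131216e-05,
        1.32067714e+00, -6.66164760e-02]), 'qd': array([ 1.25227485e-04, -7.69734604e-04, -6.77547140e-04,  1.55526192e-04,
        5.79209683e-05,  1.49779112e-04]), 'joint_efforts': array([-1.33416226e-03, -5.31807947e+01, -3.52733624e+01,  7.07299495e-02,
        2.43280845e-02, -9.36589277e-05]), 'tcp_pos': array([0.24099556, 0.49410497, 0.2048845 ]), 'ee_rot': array([-7.06625409e-01, -3.06078532e+00,  1.72722262e-03]), 'force': array([-0.01957065, -0.10501375,  0.24678853]), 'wrist_torque': array([ 0.02345349, -0.02907901, -0.01886482]), 'finger_force': 0.0, 'gripper_width': 1.0023789232682025} 0.0188
scene 398.1978825017881 254.68414131331986 194.110560005348 [[-0.408, 0.64, -0.651, 1.457], [0.913, 0.289, -0.289, 0.404], [0.003, -0.712, -0.702, 0.931], [0.0, 0.0, 0.0, 1.0]]
side 487.8719377438801 256.33144070054084 192.1028991219056 [[0.415, -0.671, 0.615, -0.34], [-0.91, -0.294, 0.293, -0.438], [-0.016, -0.681, -0.732, 1.212], [0.0, 0.0, 0.0, 1.0]]
```

View pics/scene0.png

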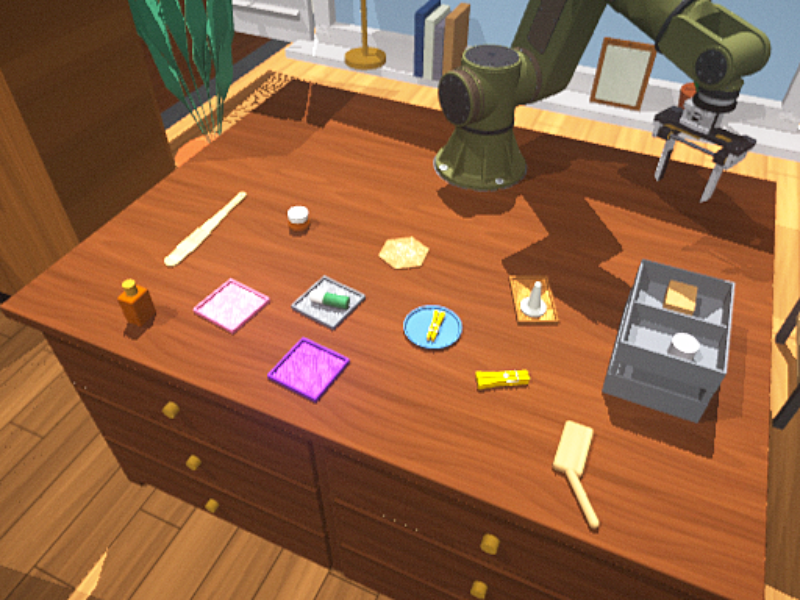

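View pics/side0.png

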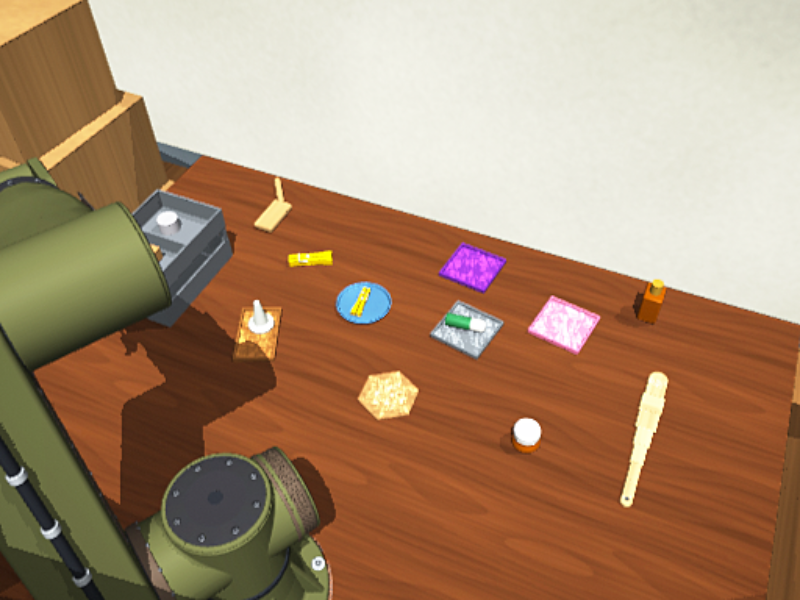

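Scene (800×600 view): the peg candidates are the small one in the blue dish (436,326) and the larger one on the table (502,379), so I take the one in the dish. The square trays are grey (329,302), pink (231,305) and purple (308,369), so I take grey. The cone is in the oblong tray (535,300), the bottle in the grey tray (330,300) and the coaster is at (404,253). Next I rectify the image to a top view.

```bash
cat > h.py <<'E'
import numpy as np,cv2,pickle
def homog(c,z,x0=0.3,y0=0.36,s=1000.):
    # top view: col=(y0-y)*s, row=(x1-x)*s  (x up, y left)
    T=np.linalg.inv(c["pose"]);K=np.array([[c["fx"],0,c["cx"]],[0,c["fy"],c["cy"]],[0,0,1]])
    P=K@T[:3]
    A=np.array([[0,-1/s,0.85],[-1/s,0,y0],[0,0,z],[0,0,1]])
    return P@A
def top(c,z,size=(720,560),**k):
    return cv2.warpPerspective(c["pixels"],homog(c,z,**k),size,flags=cv2.INTER_CUBIC|cv2.WARP_INVERSE_MAP)
def cloud(c):
    d=c["depth"];v,u=np.indices(d.shape)
    p=np.stack([(u-c["cx"])/c["fx"]*d,(v-c["cy"])/c["fy"]*d,d],-1)
    return p@c["pose"][:3,:3].T+c["pose"][:3,3]
E
python3 - <<'E'
from h import *
for n in("scene","side"):
    c=pickle.load(open(f"pics/{n}0.pkl","rb"))
    im=top(c,0.01)[:,:,::-1].copy()
    for i in range(0,720,100): cv2.putText(im,f"{0.36-i/1000:.2f}",(i,555),0,.4,(255,255,255)); cv2.line(im,(i,0),(i,560),(90,90,90))
    for i in range(50,560,100): cv2.putText(im,f"{.85-i/1000:.2f}",(0,i),0,.4,(255,255,255)); cv2.line(im,(0,i),(720,i),(90,90,90))
    cv2.imwrite(f"pics/top_{n}.png",im)
    p=cloud(c);hsv=cv2.cvtColor(c["pixels"],cv2.COLOR_RGB2HSV)
    m=(p[...,2]>.03)&(p[...,2]<.3)&(p[...,0]>.3)&(p[...,0]<.85)&(abs(p[...,1])<.25)
    k,l,st,ce=cv2.connectedComponentsWithStats(m.astype(np.uint8))
    for i in range(1,k):
        if st[i,4]>5: q=p[l==i];print(n,st[i,4],q.mean(0).round(3),q.max(0).round(3))
E
```

```text
scene 28 [ 0.659 -0.089  0.032] [ 0.669 -0.069  0.037]
side 34 [ 0.651 -0.089  0.033] [ 0.663 -0.071  0.038]
side 25 [ 0.658 -0.128  0.033] [ 0.668 -0.11   0.037]
```

View pics/top_scene.png

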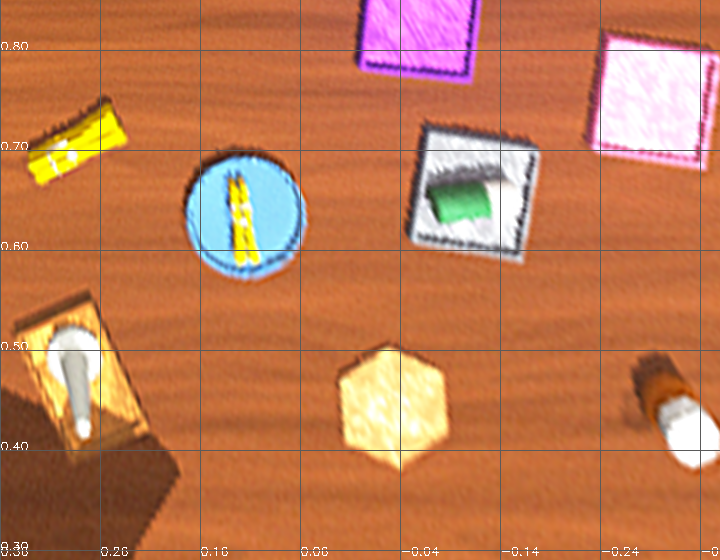

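View pics/top_side.png

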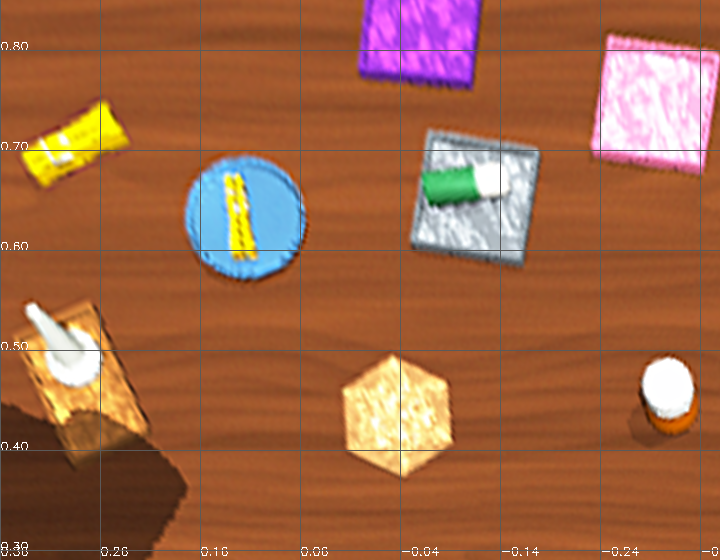

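Top views: the dish is centred near px (246,216), giving (0.634,0.114). The grey tray is near (475,195), the coaster near (396,411), the cone foot near (74,356) and the oblong tray near (83,384) with yaw about 24°. The peg is at (241,217) with yaw about 7°. Now I write a move helper, find the organiser and look at the wrist camera.

```bash
cat >> h.py <<'E'
from scipy.spatial.transform import Rotation as Ro
def go(o,x,y,z,phi=None,off=0):
    """translation (tool axes) and twist to bring TCP to x,y,z with closing line at world angle phi deg"""
    R=Ro.from_rotvec(o["ee_rot"]).as_matrix()
    t=R.T@(np.array([x,y,z])-o["tcp_pos"])
    a=np.degrees(np.arctan2(R[1,1],R[0,1]))
    tw=None if phi is None else -np.radians((phi-a+90)%180-90)
    print("t",t.round(4),"twist",tw,"| tcp",o["tcp_pos"].round(4),"phi",round(a,1),"j6",round(o["joint_pos"][5],2))
def wpix(c,o,u,v,z):
    """world point at height z seen at wrist pixel"""
    R=Ro.from_rotvec(o["ee_rot"]).as_matrix();a,b=u-c["cx"],v-c["cy"];r=np.hypot(a,b);th=r/c["fx"]
    d=np.array([np.sin(th)*a/r,np.sin(th)*b/r,np.cos(th)])
    H=c["hand_eye"];d=R@H[:3,:3]@d;p=R@H[:3,3]+o["tcp_pos"]
    return p+d*(z-p[2])/d[2]
def wtop(c,o,z,cx,cy,half=.08,n=600):
    """ortho top view of square around cx,cy at height z from wrist; x up, y left"""
    R=Ro.from_rotvec(o["ee_rot"]).as_matrix();H=c["hand_eye"]
    r,q=np.indices((n,n));k=2*half/n
    P=np.stack([cx+half-r*k,cy+half-q*k,np.full(r.shape,z)],-1)
    L=((P-o["tcp_pos"])@R-H[:3,3])@H[:3,:3]
    th=np.arctan2(np.hypot(L[...,0],L[...,1]),L[...,2]);s=c["fx"]*th/np.hypot(L[...,0],L[...,1])
    return cv2.remap(c["pixels"][:,:,::-1],(c["cx"]+s*L[...,0]).astype(np.float32),(c["cy"]+s*L[...,1]).astype(np.float32),cv2.INTER_CUBIC)
E
python3 - <<'E'
from h import *
from workcell import env,cams
o=env.get_obs();c=cams.camera("wrist")
print(c["fx"],c["fy"],c["cx"],c["cy"],c["hand_eye"].round(3).tolist())
go(o,.633,.119,.2,97.4)
p=cloud(pickle.load(open("pics/scene0.pkl","rb")))
m=(p[...,2]>.1)&(p[...,2]<.15)&(p[...,0]>.3)&(p[...,0]<.9)
q=p[m];print(q.min(0),q.max(0), q[q[:,1].argmin()],q[q[:,0].argmin()],q[q[:,0].argmax()])
E
```

```text
297.3186396354542 297.3186396354542 255.91710624847232 192.28883752711235 [[0.0, -0.966, -0.258, 0.076], [1.0, 0.0, -0.0, 0.001], [0.0, -0.258, 0.966, -0.179], [0.0, 0.0, 0.0, 1.0]]
t [-0.5168 -0.1653  0.0051] twist -0.5829494018201264 | tcp [0.241  0.4941 0.205 ] phi 64.0 j6 -0.07
[ 0.30072941 -1.15899217  0.10000901] [0.65654301 0.63197012 0.14991306] [ 0.52472732 -1.15899217  0.10160939] [ 0.30072941 -1.04678857  0.13396175] [0.65654301 0.54300215 0.10390904]
```

step_arm(
  translation=[
    [-0.02,-0.007,0],
    [-0.055,-0.018,0],
    [-0.095,-0.03,0],
    [-0.135,-0.043,0],
    [-0.175,-0.056,0],
    [-0.215,-0.069,0],
    [-0.255,-0.082,0],
    [-0.295,-0.095,0],
    [-0.335,-0.108,0],
    [-0.37,-0.118,0],
  ],
  twist=[0,0,0,0,0,0,0,0,0,0],
  grip=0.4,
  squeeze=15,
)

```text
t: 0.98
tcp_pos: [0.5232, 0.224, 0.2054]
ee_rot: [-0.707, -3.061, 0.0]
force: [0.1, 0.3, -0.0]
gripper_width: 0.604
finger_force: 0.0
```

step_arm(
  translation=[
    [-0.035,-0.012,0],
    [-0.07,-0.024,0],
    [-0.105,-0.036,0],
    [-0.13,-0.044,0],
    [-0.145,-0.047,0],
    [-0.147,-0.047,0],
    [-0.147,-0.047,0],
    [-0.147,-0.047,0],
    [-0.147,-0.047,0],
    [-0.147,-0.047,0],
  ],
  twist=[-0.1,-0.2,-0.3,-0.4,-0.5,-0.58,-0.58,-0.58,-0.58,-0.58],
)

```text
t: 1.82
tcp_pos: [0.6331, 0.1199, 0.2056]
ee_rot: [-0.196, 3.135, 0.0]
force: [-0.6, 0.2, 0.7]
gripper_width: 0.598
finger_force: 0.0
```

```bash
cat >> h.py <<'E'
def look(name,z,cx,cy,half=.08):
    from workcell import env,cams
    o=env.get_obs();c=cams.camera("wrist");im=wtop(c,o,z,cx,cy,half)
    cv2.imwrite(f"pics/{name}.png",im);pickle.dump((c,o),open(f"pics/{name}.pkl","wb"));return o,c,im
E
python3 - <<'E'
from h import *
o,c,im=look("w1",.012,.634,.0,.2)
go(o,.633,.119,.2,97.4)
print(o["t"],o["gripper_width"],o["force"])
E
```

```text
t [ 0.0002 -0.0009  0.0056] twist -0.004212824789394453 | tcp [0.6331 0.1199 0.2056] phi 97.2 j6 -1.57
1.8167 0.5979821082857119 [-0.55161689  0.19660849  0.70453647]
```

View pics/w1.png

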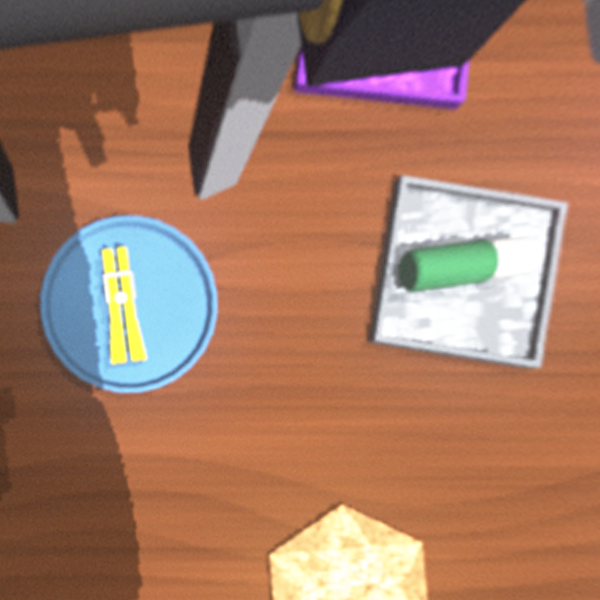

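The wrist top view (0.667 mm/px) shows the dish at (129,303), giving (0.632,0.114), and the peg at (122,304), giving (0.631,0.119) with yaw 7°. The grey tray is at (471,272), giving (0.653,-0.114) with yaw -9°. The small peg is confirmed, so I descend on it.

step_arm(
  translation=[
    [0.001,-0.001,0.02],
    [0.001,-0.001,0.055],
    [0.001,-0.001,0.09],
    [0.001,-0.001,0.12],
    [0.001,-0.001,0.145],
    [0.001,-0.001,0.165],
    [0.001,-0.001,0.18],
    [0.001,-0.001,0.19],
    [0.001,-0.001,0.196],
    [0.001,-0.001,0.199],
  ],
  twist=[0,0,0,0,0,0,0,0,0,0],
)

```text
t: 2.7
tcp_pos: [0.6325, 0.1184, 0.0061]
ee_rot: [0.198, -3.135, 0.0]
force: [0.2, -0.4, 0.7]
gripper_width: 0.603
finger_force: 0.0
```

step_arm(
  translation=[
    [0,0,0],
    [0,0,0],
    [0,0,0],
    [0,0,0],
    [0,0,0],
    [0,0,0],
    [0,0,0],
    [0,0,0],
    [0,0,0],
    [0,0,0],
  ],
  twist=[0,0,0,0,0,0,0,0,0,0],
  grip=1,
)

```text
t: 3.53
tcp_pos: [0.6327, 0.1183, 0.0067]
ee_rot: [-0.198, 3.135, 0.0]
force: [-1.0, -0.2, 3.5]
gripper_width: 0.17
finger_force: 15.0
```

step_arm(
  translation=[
    [0,0,-0.01],
    [0,0,-0.035],
    [0.02,-0.012,-0.055],
    [0.05,-0.03,-0.06],
    [0.085,-0.052,-0.06],
    [0.12,-0.073,-0.06],
    [0.155,-0.095,-0.06],
    [0.185,-0.113,-0.06],
    [0.203,-0.124,-0.06],
    [0.2105,-0.1287,-0.06],
  ],
  twist=[0,0,0,0,0,0,0,0,0,0],
)

```text
t: 4.37
tcp_pos: [0.4382, -0.0372, 0.0671]
ee_rot: [-0.196, 3.135, -0.0]
force: [0.8, 0.5, -0.1]
gripper_width: 0.17
finger_force: 15.0
```

step_arm(
  translation=[
    [0,0,0.005],
    [0,0,0.02],
    [0,0,0.035],
    [0,0,0.045],
    [0,0,0.052],
    [0,0,0.056],
    [0,0,0.058],
    [0,0,0.0595],
    [0,0,0.0605],
    [0,0,0.0605],
  ],
  twist=[0,0,0,0,0,0,0,0,0,0],
)

```text
t: 5.2
tcp_pos: [0.4403, -0.0359, 0.0065]
ee_rot: [-0.198, 3.135, -0.0]
force: [0.1, 0.9, 1.5]
gripper_width: 0.169
finger_force: 15.0
```

step_arm(
  translation=[
    [0,0,0],
    [0,0,0],
    [0,0,0],
    [0,0,0],
    [0,0,0],
    [0,0,-0.005],
    [0,0,-0.03],
    [0,0,-0.07],
    [0,0,-0.105],
    [0,0,-0.12],
  ],
  twist=[0,0,0,0,0,0,0,0,0,0],
  grip=0.5,
)

```text
t: 6.03
tcp_pos: [0.4412, -0.0361, 0.1305]
ee_rot: [-0.198, 3.13, -0.002]
force: [0.1, 0.5, -0.1]
gripper_width: 0.498
finger_force: 0.0
```

```bash
python3 - <<'E'
from h import *
o,c,im=look("w2",.012,.44,-.036,.1)
im=cv2.resize(im,(400,400));
from workcell import cams
s=cams.camera("scene")
p=cloud(s);m=(p[...,2]>.06)&(p[...,2]<.16)&(p[...,0]>.35)&(p[...,0]<.8)&(p[...,1]>.15)&(p[...,1]<.7)
q=p[m];print(len(q));h=q
for x in np.arange(.35,.75,.04):
    k=h[abs(h[:,0]-x)<.02]
    if len(k)>5: print(round(x,2),k[:,1].min().round(3))
go(o,.493,.286,.2,114)
cv2.imwrite("pics/w2v.png",np.hstack([im,top(s,.011)[250:490,0:240][:,:,::-1].repeat(2,0).repeat(2,1)[:400,:400]]))
E
```

```text
4798
0.43 0.461
0.47 0.282
0.51 0.279
0.55 0.461
0.59 0.461
0.63 0.461
0.67 0.461
t [-0.0923  0.3129 -0.0695] twist -0.2926603181946128 | tcp [ 0.4412 -0.0361  0.1305] phi 97.2 j6 -1.86
```

View pics/w2v.png

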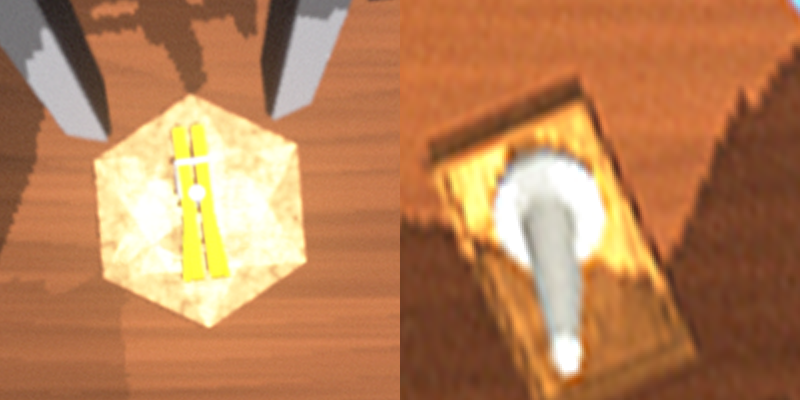

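The left half shows the peg lying on the coaster at (200,200). The right half shows the cone foot at (550,205) in the oblong tray. Next I go above the cone.

step_arm(
  translation=[
    [-0.006,0.02,-0.02],
    [-0.016,0.053,-0.05],
    [-0.027,0.09,-0.07],
    [-0.038,0.128,-0.07],
    [-0.049,0.165,-0.07],
    [-0.06,0.202,-0.07],
    [-0.07,0.24,-0.07],
    [-0.081,0.275,-0.07],
    [-0.089,0.302,-0.07],
    [-0.092,0.313,-0.07],
  ],
  twist=[0,0,0,0,0,0,0,0,0,0],
  grip=0.2,
)

```text
t: 6.97
tcp_pos: [0.4913, 0.2891, 0.194]
ee_rot: [0.202, -3.133, 0.001]
force: [-0.7, -1.5, 0.7]
gripper_width: 0.799
finger_force: 0.0
```

step_arm(
  translation=[
    [0,0,0],
    [0,0,0],
    [0,0,0],
    [0,0,0],
    [0,0,0],
    [0,0,0],
    [0,0,0],
    [0,0,0],
    [0,0,0],
    [0,0,0],
  ],
  twist=[0,0,0,0,0,0,0,0,0,0],
)

```text
t: 7.8
tcp_pos: [0.4918, 0.2862, 0.196]
ee_rot: [-0.198, 3.135, 0.0]
force: [0.6, 0.4, -0.9]
gripper_width: 0.803
finger_force: 0.0
```

```bash
python3 - <<'E'
from h import *
o,c,im=look("w3",.011,.475,.28,.1)
go(o,.493,.286,.2,97)
E
```

```text
t [-0.0011 -0.0003 -0.004 ] twist 0.003997834335851979 | tcp [0.4918 0.2862 0.196 ] phi 97.2 j6 -1.23
```

View pics/w3.png

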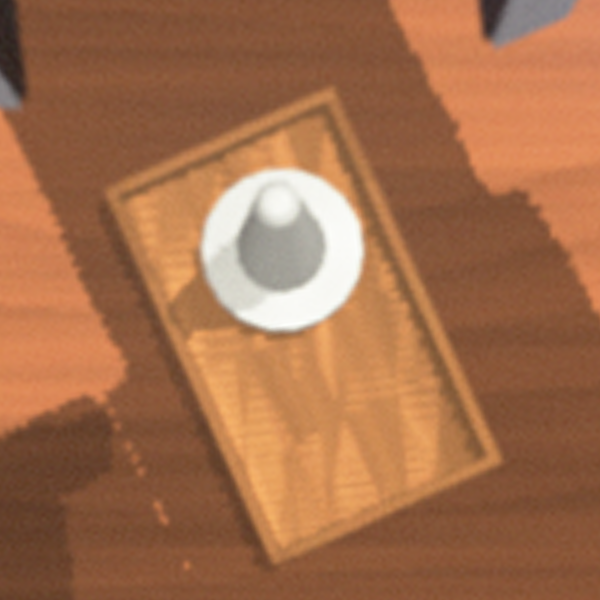

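The wrist view (0.333 mm/px) shows the cone foot at (282,250), giving (0.492,0.286), directly under the TCP. The oblong tray is at (304,327), giving (0.466,0.279) with yaw 24°. I grip the cone at 24 mm height, just above its centre of mass.

step_arm(
  translation=[
    [0,0,0.02],
    [0,0,0.05],
    [0,0,0.08],
    [0,0,0.105],
    [0,0,0.125],
    [0,0,0.142],
    [0,0,0.155],
    [0,0,0.163],
    [0,0,0.167],
    [0,0,0.168],
  ],
  twist=[0,0,0,0,0,0,0,0,0,0],
)

```text
t: 8.68
tcp_pos: [0.4918, 0.2862, 0.0276]
ee_rot: [0.198, -3.135, 0.0]
force: [-0.1, -0.1, 0.9]
gripper_width: 0.8
finger_force: 0.0
```

step_arm(
  translation=[
    [0,0,0],
    [0,0,0],
    [0,0,0],
    [0,0,0],
    [0,0,0],
    [0,0,0],
    [0,0,0],
    [0,0,0],
    [0,0,0],
    [0,0,0],
  ],
  twist=[0,0,0,0,0,0,0,0,0,0],
  grip=1,
  squeeze=25,
)

```text
t: 9.52
tcp_pos: [0.4918, 0.2862, 0.0279]
ee_rot: [-0.198, 3.135, -0.0]
force: [0.4, 0.2, -0.4]
gripper_width: 0.255
finger_force: 24.7
```

step_arm(
  translation=[
    [0,0,-0.002],
    [0,0,-0.006],
    [0,0,-0.012],
    [0,0,-0.02],
    [0,0,-0.028],
    [0,0,-0.034],
    [0,0,-0.038],
    [0,0,-0.04],
    [0,0,-0.04],
    [0,0,-0.04],
  ],
  twist=[0,0,0,0,0,0,0,0,0,0],
)

```text
t: 10.35
tcp_pos: [0.4917, 0.2861, 0.0678]
ee_rot: [0.198, -3.135, 0.0]
force: [0.2, 0.3, -1.0]
gripper_width: 0.251
finger_force: 24.7
```

```bash
python3 - <<'E'
from h import *
from workcell import env,cams
o=env.get_obs();print(o["force"],o["wrist_torque"],o["gripper_width"])
go(o,.632,.114,.068)
for n,b in(("scene",(150,230,300,400)),("side",(150,260,110,210))):
    c=cams.camera(n);T=np.linalg.inv(c["pose"])@np.append(o["tcp_pos"],1);u=int(c["cx"]+c["fx"]*T[0]/T[2]);v=int(c["cy"]+c["fy"]*T[1]/T[2])
    cv2.imwrite(f"pics/c_{n}.png",cv2.resize(c["pixels"][max(0,v-40):v+40,max(0,u-40):u+40,::-1],(400,400),interpolation=2))
cv2.imwrite("pics/c.png",np.hstack([cv2.imread("pics/c_scene.png"),cv2.imread("pics/c_side.png")]))
E
```

```text
[ 0.15905369  0.28641968 -1.04697056] [-0.00944809 -0.02537585 -0.02219885] 0.2510321701274721
t [-0.1175 -0.1884 -0.0002] twist None | tcp [0.4917 0.2861 0.0678] phi 97.2 j6 -1.23
```

View pics/c.png

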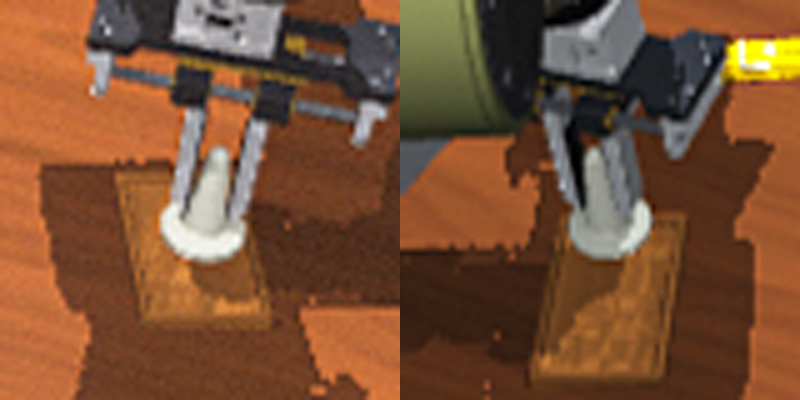

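Both views show the cone held upright at about (200,200) and lifted clear. Next I carry it to the dish.

step_arm(
  translation=[
    [-0.003,-0.005,0],
    [-0.012,-0.019,0],
    [-0.026,-0.042,0],
    [-0.043,-0.069,0],
    [-0.061,-0.098,0],
    [-0.079,-0.127,0],
    [-0.096,-0.154,0],
    [-0.109,-0.174,0],
    [-0.115,-0.185,0],
    [-0.1175,-0.1885,0],
  ],
  twist=[0,0,0,0,0,0,0,0,0,0],
)

```text
t: 11.28
tcp_pos: [0.6327, 0.1121, 0.0675]
ee_rot: [0.195, -3.135, 0.0]
force: [-0.8, -0.3, -2.0]
gripper_width: 0.255
finger_force: 24.7
```

step_arm(
  translation=[
    [0,0,0],
    [0,0,0.003],
    [0,0,0.011],
    [0,0,0.02],
    [0,0,0.028],
    [0,0,0.033],
    [0,0,0.036],
    [0,0,0.038],
    [0,0,0.0392],
    [0,0,0.0396],
  ],
  twist=[0,0,0,0,0,0,0,0,0,0],
)

```text
t: 12.12
tcp_pos: [0.6322, 0.114, 0.0284]
ee_rot: [-0.198, 3.135, -0.0]
force: [0.5, 0.3, -1.3]
gripper_width: 0.258
finger_force: 24.7
```

step_arm(
  translation=[
    [0,0,0.0003],
    [0,0,0.0006],
    [0,0,0.0008],
    [0,0,0.0008],
    [0,0,0.0008],
    [0,0,0.0008],
    [0,0,0.0008],
    [0,0,0.0008],
    [0,0,0.0008],
    [0,0,0.0008],
  ],
  twist=[0,0,0,0,0,0,0,0,0,0],
)

```text
t: 12.95
tcp_pos: [0.6323, 0.114, 0.0279]
ee_rot: [-0.198, 3.135, 0.0]
force: [-1.7, 0.3, 6.0]
gripper_width: 0.253
finger_force: 25.1
```

step_arm(
  translation=[
    [0,0,0],
    [0,0,0],
    [0,0,0],
    [0,0,0],
    [0,0,0],
    [0,0,0],
    [0,0,-0.015],
    [0,0,-0.045],
    [0,0,-0.08],
    [0,0,-0.12],
  ],
  twist=[0,0,0,0,0,0,0,0,0,0],
  grip=0.3,
)

```text
t: 13.78
tcp_pos: [0.6313, 0.1139, 0.1477]
ee_rot: [0.198, -3.133, 0.0]
force: [0.3, 0.2, -0.3]
gripper_width: 0.7
finger_force: 0.0
```

step_arm(
  translation=[
    [0,0,-0.03],
    [0,0,-0.05],
    [0,0,-0.05],
    [0,0,-0.05],
    [0,0,-0.05],
    [0,0,-0.05],
    [0,0,-0.05],
    [0,0,-0.05],
    [0,0,-0.05],
    [0,0,-0.05],
  ],
  twist=[0,0,0,0,0,0,0,0,0,0],
)

```text
t: 14.62
tcp_pos: [0.6321, 0.114, 0.1972]
ee_rot: [0.198, -3.135, 0.0]
force: [-0.0, 0.0, -0.7]
gripper_width: 0.701
finger_force: 0.0
```

```bash
python3 - <<'E'
from h import *
o,c,im=look("w4",.018,.64,.0,.2)
im=cv2.addWeighted(im,1,im,0,0)
cv2.imwrite("pics/w4v.png",np.hstack([cv2.resize(wtop(c,o,.011,.632,.114,.07),(400,400)),cv2.resize(wtop(c,o,.018,.653,-.114,.07),(400,400))]))
go(o,.655,-.112,.2,0)
E
```

```text
t [ 0.0057 -0.227  -0.0028] twist -1.4445650762570044 | tcp [0.6321 0.114  0.1972] phi 97.2 j6 -1.58
```

View pics/w4v.png

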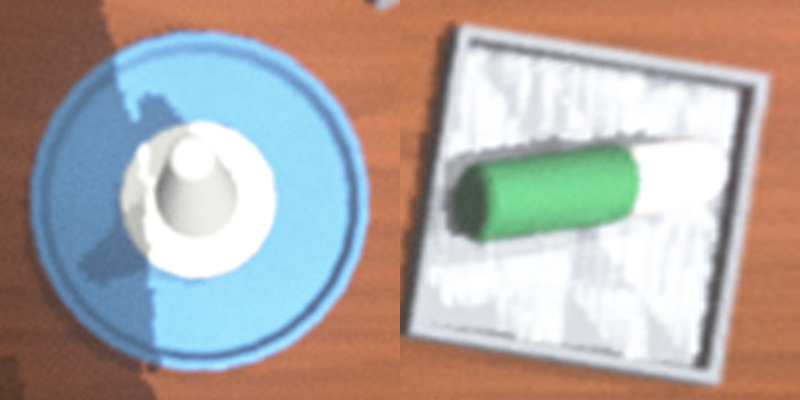

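The left half shows the cone upright at (198,200) in the dish, whose centre is (200,200). The right half shows the bottle axis tilted about 7°, centred near (591,189), giving (0.657,-0.111). I move above it and rotate.

step_arm(
  translation=[
    [0,-0.01,0],
    [0,-0.035,0],
    [0.001,-0.065,0],
    [0.002,-0.1,0],
    [0.002,-0.135,0],
    [0.003,-0.165,0],
    [0.003,-0.19,0],
    [0.0035,-0.21,0],
    [0.0035,-0.222,0],
    [0.0035,-0.226,0],
  ],
  twist=[0.08,0.2,0.32,0.44,0.56,0.68,0.8,0.92,1.04,1.16],
)

```text
t: 15.5
tcp_pos: [0.657, -0.1129, 0.1973]
ee_rot: [-1.563, -2.725, 0.0]
force: [-0.0, 0.1, 0.7]
gripper_width: 0.7
finger_force: 0.0
```

step_arm(
  translation=[
    [0,0,0.005],
    [0,0,0.015],
    [0,0,0.03],
    [0,0,0.04],
    [0,0,0.045],
    [0,0,0.047],
    [0,0,0.047],
    [0,0,0.047],
    [0,0,0.047],
    [0,0,0.047],
  ],
  twist=[0.12,0.24,0.34,0.4,0.414,0.414,0.414,0.414,0.414,0.414],
)

```text
t: 16.33
tcp_pos: [0.6573, -0.1107, 0.1512]
ee_rot: [2.079, 2.354, 0.001]
force: [0.7, 0.4, 0.4]
gripper_width: 0.701
finger_force: 0.0
```

```bash
python3 - <<'E'
from h import *
o,c,im=look("w5",.018,.653,-.114,.08)
go(o,.6568,-.111,.0065,7)
E
```

```text
t [-0.0002 -0.0007  0.1447] twist 0.001566391084328191 | tcp [ 0.6573 -0.1107  0.1512] phi 7.1 j6 -0.35
```

View pics/w5.png

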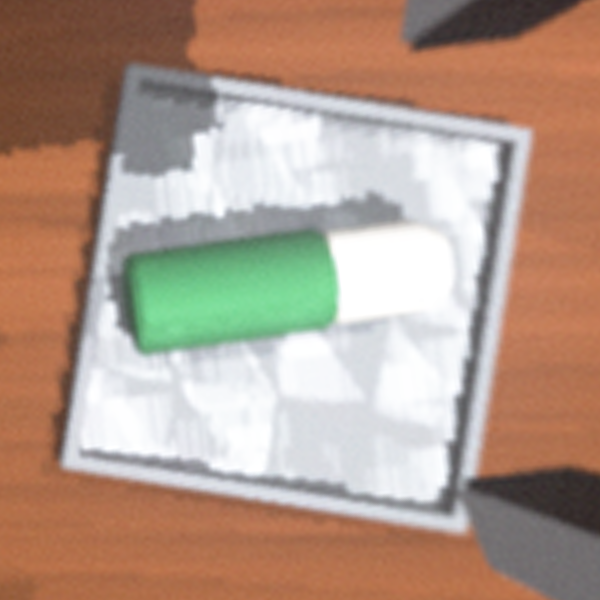

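The close view (0.267 mm/px) shows the bottle from (133,305) to (455,262), centred at (294,283), giving (0.6575,-0.1124). I descend with the fingers closed a little, so they clear the tray walls.

step_arm(
  translation=[
    [-0.0017,0,0.01],
    [-0.0017,0,0.03],
    [-0.0017,0,0.055],
    [-0.0017,0,0.08],
    [-0.0017,0,0.1],
    [-0.0017,0,0.117],
    [-0.0017,0,0.13],
    [-0.0017,0,0.138],
    [-0.0017,0,0.143],
    [-0.0017,0,0.1445],
  ],
  twist=[0,-0.005,-0.008,-0.008,-0.008,-0.008,-0.008,-0.008,-0.008,-0.008],
  grip=0.45,
)

```text
t: 17.22
tcp_pos: [0.6572, -0.1124, 0.0056]
ee_rot: [-2.071, -2.362, 0.0]
force: [0.6, 0.1, 0.5]
gripper_width: 0.553
finger_force: 0.0
```

step_arm(
  translation=[
    [0,0,0],
    [0,0,0],
    [0,0,0],
    [0,0,0],
    [0,0,0],
    [0,0,0],
    [0,0,0],
    [0,0,0],
    [0,0,0],
    [0,0,0],
  ],
  twist=[0,0,0,0,0,0,0,0,0,0],
  grip=1,
  squeeze=20,
)

```text
t: 18.05
tcp_pos: [0.6576, -0.1124, 0.0067]
ee_rot: [2.071, 2.361, 0.001]
force: [-0.5, 0.6, 6.0]
gripper_width: 0.291
finger_force: 20.0
```

step_arm(
  translation=[
    [0,0,-0.003],
    [0,0,-0.01],
    [0,0,-0.02],
    [0,0,-0.035],
    [0,0,-0.05],
    [0,0,-0.07],
    [0,0,-0.09],
    [0,0,-0.105],
    [0,0,-0.113],
    [0,0,-0.115],
  ],
  twist=[0,0,0,0,0,0,0,0,0,0],
)

```text
t: 18.88
tcp_pos: [0.6579, -0.1125, 0.1233]
ee_rot: [2.07, 2.36, 0.002]
force: [-0.7, -0.0, -0.0]
gripper_width: 0.294
finger_force: 20.0
```

```bash
python3 - <<'E'
from h import *
from workcell import env
o=env.get_obs();print(o["force"],o["wrist_torque"],o["gripper_width"])
go(o,.466,.2787,.122,114)
go(o,.55,.0,.122,114)
E
```

```text
[-0.71251181 -0.00365615 -0.03410375] [-0.06780942  0.09817302 -0.01473353] 0.29368266347843897
t [ 0.4129 -0.1391  0.0005] twist 1.2829175339128978 | tcp [ 0.6579 -0.1125  0.1233] phi 7.5 j6 -0.36
t [ 0.1256 -0.0923  0.0009] twist 1.2829175339128978 | tcp [ 0.6579 -0.1125  0.1233] phi 7.5 j6 -0.36
```

step_arm(
  translation=[
    [0.01,-0.003,0],
    [0.035,-0.012,0],
    [0.07,-0.024,0],
    [0.108,-0.036,0],
    [0.146,-0.049,0],
    [0.184,-0.062,0],
    [0.222,-0.075,0],
    [0.26,-0.088,0],
    [0.297,-0.1,0],
    [0.33,-0.111,0],
  ],
  twist=[0,0,0,0,0,0,0,0,0,0],
)

```text
t: 19.72
tcp_pos: [0.5017, 0.2024, 0.12]
ee_rot: [-2.07, -2.362, 0.002]
force: [1.2, -0.2, -0.1]
gripper_width: 0.291
finger_force: 20.0
```

step_arm(
  translation=[
    [0.03,-0.01,0],
    [0.053,-0.018,0],
    [0.07,-0.024,0],
    [0.079,-0.027,0],
    [0.083,-0.028,0],
    [0.083,-0.028,0],
    [0.083,-0.028,0],
    [0.083,-0.028,0],
    [0.083,-0.028,0],
    [0.083,-0.028,0],
  ],
  twist=[0.1,0.22,0.34,0.46,0.58,0.7,0.82,0.94,1.06,1.18],
)

```text
t: 20.55
tcp_pos: [0.4644, 0.279, 0.1198]
ee_rot: [3.037, 0.802, -0.003]
force: [0.3, 0.8, -1.1]
gripper_width: 0.287
finger_force: 20.0
```

step_arm(
  translation=[
    [0,0,0],
    [0,0,0.01],
    [0,0,0.025],
    [0,0,0.04],
    [0,0,0.05],
    [0,0,0.06],
    [0,0,0.067],
    [0,0,0.07],
    [0,0,0.07],
    [0,0,0.07],
  ],
  twist=[0.08,0.1,0.103,0.103,0.103,0.103,0.103,0.103,0.103,0.103],
)

```text
t: 21.38
tcp_pos: [0.4657, 0.279, 0.0513]
ee_rot: [-3.073, -0.653, -0.001]
force: [0.4, 0.3, -0.2]
gripper_width: 0.293
finger_force: 20.0
```

```bash
python3 - <<'E'
from h import *
from workcell import env,cams
o,c,im=look("w6",.03,.466,.2787,.1)
print(o["force"],o["wrist_torque"],o["gripper_width"])
go(o,.466,.2787,.007,114)
L=[cv2.resize(im,(400,400))]
for n in("scene",):
    c=cams.camera(n);T=np.linalg.inv(c["pose"])@np.append(o["tcp_pos"],1);u=int(c["cx"]+c["fx"]*T[0]/T[2]);v=int(c["cy"]+c["fy"]*T[1]/T[2])
    L.append(cv2.resize(c["pixels"][max(0,v-40):v+40,max(0,u-40):u+40,::-1],(400,400),interpolation=2))
cv2.imwrite("pics/w6v.png",np.hstack(L))
E
```

```text
[ 0.39201673  0.33595777 -0.2034095 ] [-0.04537238  0.13688231  0.01507745] 0.2928807178693236
t [0.0001 0.0004 0.0443] twist 0.00013701141631750402 | tcp [0.4657 0.279  0.0513] phi -66.0 j6 1.62
```

View pics/w6v.png

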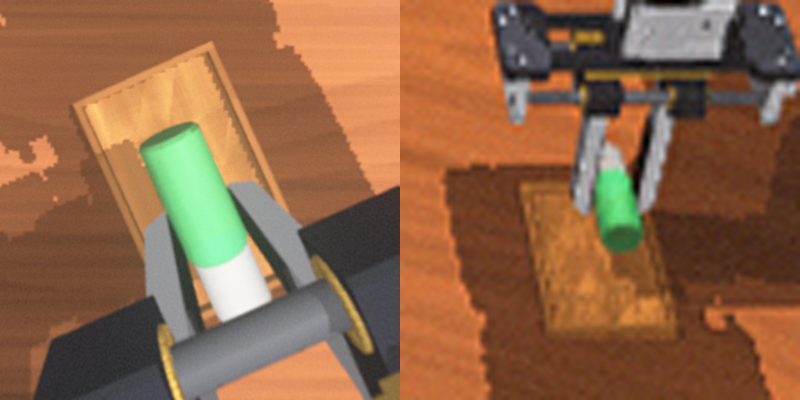

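Left: the bottle is held above the oblong tray and aligned with it, green end at (170,140). Right: the green end may droop at (620,240), so I check with depth.

```bash
python3 - <<'E'
from h import *
from workcell import env,cams
o=env.get_obs();c=cams.camera("scene");p=cloud(c);h=cv2.cvtColor(c["pixels"],cv2.COLOR_RGB2HSV)
m=(h[...,0]>50)&(h[...,0]<90)&(h[...,1]>90)&(np.linalg.norm(p[...,:2]-o["tcp_pos"][:2],axis=-1)<.08)
q=p[m];a=np.array([.914,.407]);s=(q[:,:2]-o["tcp_pos"][:2])@a
print(len(q),s.min(),s.max())
for k in np.arange(-.04,.05,.01):
    w=q[abs(s-k)<.005]
    if len(w)>2: print(round(k,3),w[:,2].max().round(4),len(w))
E
```

```text
117 -0.00811615684685617 0.04827069980508982
0.0 0.0776 16
0.01 0.0785 18
0.02 0.0788 18
0.03 0.0779 18
0.04 0.0792 30
```

The bottle is level. I lower it and release.

step_arm(
  translation=[
    [0,0,0.004],
    [0,0,0.012],
    [0,0,0.022],
    [0,0,0.031],
    [0,0,0.037],
    [0,0,0.041],
    [0,0,0.0435],
    [0,0,0.0448],
    [0,0,0.0448],
    [0,0,0.0448],
  ],
  twist=[0,0,0,0,0,0,0,0,0,0],
)

```text
t: 22.37
tcp_pos: [0.4656, 0.279, 0.0067]
ee_rot: [3.073, 0.653, 0.0]
force: [-3.4, -1.7, 5.3]
gripper_width: 0.288
finger_force: 20.0
```

step_arm(
  translation=[
    [0,0,0],
    [0,0,0],
    [0,0,0],
    [0,0,0],
    [0,0,0],
    [0,0,0],
    [0,0,0],
    [0,0,0],
    [0,0,0],
    [0,0,0],
  ],
  twist=[0,0,0,0,0,0,0,0,0,0],
  grip=0.6,
)

```text
t: 23.2
tcp_pos: [0.4655, 0.2789, 0.0062]
ee_rot: [3.073, 0.653, -0.0]
force: [0.5, -0.9, -0.5]
gripper_width: 0.402
finger_force: 0.0
```

step_arm(
  translation=[
    [0,0,-0.003],
    [0,0,-0.01],
    [0,0,-0.02],
    [0,0,-0.035],
    [0,0,-0.055],
    [0,0,-0.08],
    [0,0,-0.105],
    [0,0,-0.125],
    [0,0,-0.135],
    [0,0,-0.14],
  ],
  twist=[0,0,0,0,0,0,0,0,0,0],
)

```text
t: 24.03
tcp_pos: [0.466, 0.2792, 0.1484]
ee_rot: [-3.072, -0.653, -0.004]
force: [0.2, -0.4, -0.2]
gripper_width: 0.402
finger_force: 0.0
```

```bash
python3 - <<'E'
from h import *
o,c,im=look("w7",.018,.466,.2787,.09)
go(o,.440,-.036,.14,97.2)
E
```

```text
t [-0.152   0.2774  0.0079] twist 0.2931617595186961 | tcp [0.466  0.2792 0.1484] phi -66.0 j6 1.62
```

View pics/w7.png

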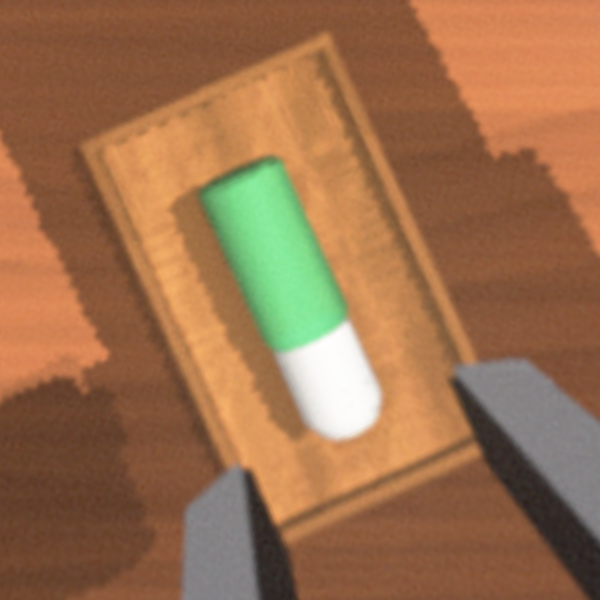

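The bottle lies along the tray, ends (242,172) and (345,438), centred within about 2 mm. Next I fetch the peg.

step_arm(
  translation=[
    [-0.008,0.014,0],
    [-0.024,0.043,0],
    [-0.042,0.077,0],
    [-0.06,0.11,0],
    [-0.078,0.143,0],
    [-0.096,0.176,0],
    [-0.114,0.209,0],
    [-0.132,0.241,0],
    [-0.146,0.267,0],
    [-0.152,0.2774,0],
  ],
  twist=[0.02,0.06,0.1,0.15,0.2,0.25,0.28,0.293,0.293,0.293],
  grip=0.45,
)

```text
t: 24.92
tcp_pos: [0.4385, -0.0391, 0.1453]
ee_rot: [-3.136, -0.194, 0.003]
force: [-0.1, 0.7, 0.4]
gripper_width: 0.551
finger_force: 0.0
```

step_arm(
  translation=[
    [0,0,0],
    [0,0,0.02],
    [0,0,0.045],
    [0,0,0.07],
    [0,0,0.09],
    [0,0,0.105],
    [0,0,0.115],
    [0,0,0.12],
    [0,0,0.12],
    [0,0,0.12],
  ],
  twist=[0,0,0,0,0,0,0,0,0,0],
)

```text
t: 25.75
tcp_pos: [0.4397, -0.0361, 0.0266]
ee_rot: [3.135, 0.198, 0.0]
force: [0.5, 0.2, 0.9]
gripper_width: 0.552
finger_force: 0.0
```

```bash
python3 - <<'E'
from h import *
from workcell import env
go(env.get_obs(),.4403,-.0359,.0066,97.2)
E
```

```text
t [ 0.0006 -0.0001  0.02  ] twist 0.0004343710113001132 | tcp [ 0.4397 -0.0361  0.0266] phi -82.8 j6 1.28
```

step_arm(
  translation=[
    [0.0006,0,0.006],
    [0.0006,0,0.012],
    [0.0006,0,0.017],
    [0.0006,0,0.02],
    [0.0006,0,0.02],
    [0.0006,0,0.02],
    [0.0006,0,0.02],
    [0.0006,0,0.02],
    [0.0006,0,0.02],
    [0.0006,0,0.02],
  ],
  twist=[0,0,0,0,0,0,0,0,0,0],
)

```text
t: 26.58
tcp_pos: [0.4402, -0.0362, 0.0064]
ee_rot: [3.135, 0.197, 0.0]
force: [-1.1, 0.6, 0.8]
gripper_width: 0.553
finger_force: 0.0
```

step_arm(
  translation=[
    [0,0,0],
    [0,0,0],
    [0,0,0],
    [0,0,0],
    [0,0,0],
    [0,0,0],
    [0,0,0],
    [0,0,0],
    [0,0,0],
    [0,0,0],
  ],
  twist=[0,0,0,0,0,0,0,0,0,0],
  grip=1,
  squeeze=15,
)

```text
t: 27.42
tcp_pos: [0.4401, -0.0362, 0.0063]
ee_rot: [3.135, 0.198, 0.0]
force: [-0.1, 0.7, 0.7]
gripper_width: 0.169
finger_force: 15.0
```

step_arm(
  translation=[
    [0,0,-0.01],
    [0,0,-0.035],
    [0.015,0.008,-0.055],
    [0.045,0.023,-0.06],
    [0.08,0.041,-0.06],
    [0.115,0.059,-0.06],
    [0.15,0.077,-0.06],
    [0.18,0.092,-0.06],
    [0.196,0.1,-0.06],
    [0.2016,0.1034,-0.06],
  ],
  twist=[0,0,0.03,0.08,0.14,0.2,0.25,0.28,0.28,0.28],
)

```text
t: 28.25
tcp_pos: [0.6546, -0.1143, 0.0664]
ee_rot: [3.132, -0.243, 0.001]
force: [-0.6, 0.3, 0.6]
gripper_width: 0.17
finger_force: 15.0
```

```bash
python3 - <<'E'
from h import *
from workcell import env
go(env.get_obs(),.6533,-.1135,.0068,81)
E
```

```text
t [-0.0015 -0.0006  0.0596] twist 0.002307931034117182 | tcp [ 0.6546 -0.1143  0.0664] phi -98.9 j6 1.5
```

step_arm(
  translation=[
    [0,0,0.005],
    [0,0,0.02],
    [0,0,0.035],
    [0,0,0.045],
    [0,0,0.052],
    [0,0,0.056],
    [0,0,0.058],
    [0,0,0.0597],
    [0,0,0.0603],
    [0,0,0.0603],
  ],
  twist=[0,0,0,0,0,0,0,0,0,0],
)

```text
t: 29.08
tcp_pos: [0.6533, -0.1135, 0.0064]
ee_rot: [3.132, -0.242, 0.001]
force: [-1.2, -0.4, -0.2]
gripper_width: 0.171
finger_force: 15.0
```

step_arm(
  translation=[
    [0,0,0],
    [0,0,0],
    [0,0,0],
    [0,0,0],
    [0,0,0],
    [0,0,-0.005],
    [0,0,-0.03],
    [0,0,-0.07],
    [0,0,-0.105],
    [0,0,-0.13],
  ],
  twist=[0,0,0,0,0,0,0,0,0,0],
  grip=0.5,
)

```text
t: 29.92
tcp_pos: [0.6537, -0.1136, 0.14]
ee_rot: [3.132, -0.242, 0.005]
force: [-0.1, -0.1, 0.3]
gripper_width: 0.503
finger_force: 0.0
```

step_arm(
  translation=[
    [-0.01,0,-0.02],
    [-0.03,0,-0.05],
    [-0.06,0,-0.08],
    [-0.09,0,-0.1],
    [-0.11,0,-0.1],
    [-0.12,0,-0.1],
    [-0.12,0,-0.1],
    [-0.12,0,-0.1],
    [-0.12,0,-0.1],
    [-0.12,0,-0.1],
  ],
  twist=[0,0,0,0,0,0,0,0,0,0],
)

```text
t: 30.75
tcp_pos: [0.535, -0.0952, 0.2355]
ee_rot: [-3.132, 0.242, 0.001]
force: [0.1, 0.6, 0.1]
gripper_width: 0.503
finger_force: 0.0
```

```bash
python3 - <<'E'
from h import *
from workcell import cams
o,c,im=look("w8",.012,.6533,-.1135,.08)
s=cams.camera("side")
cv2.imwrite("pics/w8v.png",np.hstack([cv2.resize(im,(400,400)),cv2.resize(s["pixels"][150:290,130:340,::-1],(400,400))]))
E
```

```text
(no output)
```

View pics/w8v.png

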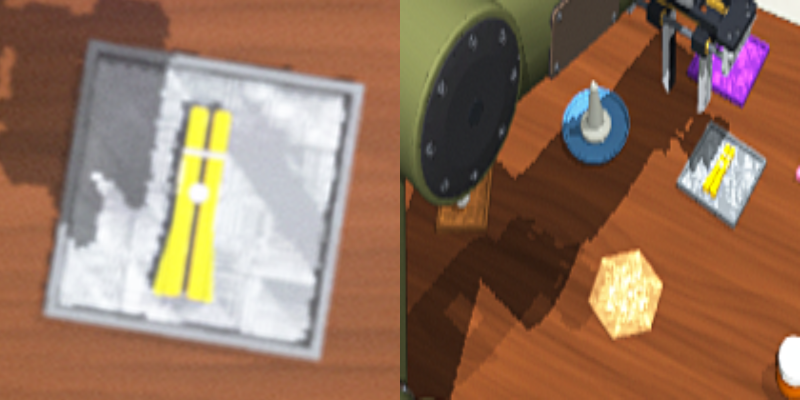

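The peg lies flat at (196,202), with the grey tray centred at (204,200), so it is about 3 mm off. The cone stands in the dish and the coaster is empty. I hand the job in.

```bash
python3 -c "
from workcell import env
print(env.job_done())"
```

```text
the job is handed in; nothing more can be done
None
```

The job is handed in at about 31 s on the robot's clock: the cone stands upright in the round dish, the bottle lies lengthwise in the oblong tray and the peg lies flat in the grey square tray, each within about 3 mm of the middle by the last wrist views, and the jar and shoehorn were not touched.

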